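# Clamp the back board, hover the face frame over it

### The arm

A 7-joint arm with a two-finger parallel gripper is mounted at the origin on the work surface. World frame = base frame: x ahead of the robot, y to its left, z up, the work surface at z = 0. Lengths are in m, angles in rad, forces in N, time in s.
With the tool pointing down it reaches from about 0.4 to 0.875 m from the base axis. Payload 6.5 kg.
Tool frame: the origin (TCP) lies between the finger pads; the fingertips stand 17 mm ahead of it and the grasp point (between the pads) lies 2 mm behind it; z points along the fingers, y is the line along which they close (so a half turn about z gives the same grasp; the last joint's range is limited). The gripper opens to 85 mm and grips with 20 to 120 N. Pads are 22 mm wide; open, the fingers measure 114 mm over their backs; the gripper's body (76 mm by 85 mm) begins 54 mm behind the grasp point. The pads swing forward as they close: fully open they stand 13 mm farther back than shut.
Start: joints at [1.249, 0.536, -0.004, 1.538, 0.003, 1.067, -0.071], TCP at [0.164, -0.629, 0.248] pointing down, gripper open.
Joint ranges: [-2.7, 2.7], [-0.37, 2.16], [-1.27, 1.26], [0.24, 2.4], [-1.31, 4.45], [0.19, 1.91], [-2.76, 2.76]. Speed limits (rad/s): [2.39, 2.39, 3.14, 3.14, 3.14, 3.14, 3.14].

### API

Orientations are given as a 3x3 rotation matrix whose columns are the frame's x, y, z axes.
In Python, from station import env, get_image gives the robot as it stands. The module is installed in compiled form; this text tells all that it offers.
- The arm moves only by the tool step_arm, never from a script. Its argument "increments" is a list that holds one entry, the list of rows, each a list of 7 numbers: the opening, from -1 (shut) to 1 (fully open), then the shift along the tool's x, y, z in mm, then the turn, a rotation vector about the tool's x, y, z in degrees. A call has 1 to 12 rows; each row is the pose to reach, as a shift and turn from the pose commanded when the call began, along the tool's axes at that moment; what a row does not reach only later rows make up. A row lasts 1/10 s, in which the tool goes at most 50 mm and 8.59 degrees, less where a joint would pass 70% of its speed; a pose out of reach is approached as far as the arm can. A call with a gripper value outside its range is refused whole. The fingers move at their own pace and stop on an object; "squeeze" is the grip in N (left out, the last holds). Time passes only in rows, so rows that repeat a pose let the fingers close. It gives the time, the measured TCP pose, the force, the opening and the grip force at its end, in the units of the state.
- env.sense(): the state, without advancing time (a new reading comes with each control period).
- get_image(name): name is "side" or "top"; returns a dict with "pixels" (420x560x3 uint8, red, green, blue), "fx", "fy", "cx", "cy" (pixels), "dist" ([k1, k2, p1, p2, k3] as OpenCV has them; the pictures are not rectified), "view" (4x4, takes a point from world to camera coordinates). Camera axes: x right, y down, z forward; pixel columns grow to the right and rows downward; lengths in m; the calibration is good to about 2 mm. A picture is of the moment at which its call begins. There is no depth.
- env.hand_in(): hands the job in; it is judged then, once.
The state is a dict: "time_s": time; "joint_positions": joint angles; "qvel": joint speeds; "joint_torque": joint torques, N m; "ee_pos": TCP position; "tool_rot": TCP orientation; "wrist_force": force on the tool from outside, world axes, zero at the start; "torque": the same for the moment, N m; "gripper_width": opening from 0.0 (shut) to 1.0 (fully open); "grasp_force": force on a finger pad.
Only numpy, scipy, OpenCV 4.12 (cv2) and the standard library are available. Lean on these libraries where they do the work, as an engineer would, in place of code of your own. Each camera call takes 0.05 s, during which the arm holds its last target. There are 200 camera calls.

### The job

The small plywood board lying loose between the jaws of the vise already carries contact adhesive, which grabs at the first touch. Crank the vise handle clockwise until the jaw clamps the board firmly and let the handle go; then pick up the open plywood face frame by its wooden handle, carry it over the things in between without disturbing anything, and hold it level about a centimetre above the board, its outline lined up with the board's (either way round), never touching the board or the vise with it. Finish while still holding it there, motionless: do not put it down or let go.

Things in the scene. Friction and masses are not known exactly. Their poses are not given: they have to be found in the camera images.
- vise: Fixed grey bench vise on a 205 x 150 x 25 mm plywood mount; jaws 100 mm wide, tops 105 mm above the desk. Origin: on the desk, under the middle of the wooden seat (60 x 70 mm, top 93 mm up) that carries the board; z up. Its x axis runs along the screw from the crank (robot's side) to the fixed jaw, whose face is at x = +42 mm. Screw axis: y = 0, 80 mm above the desk.
- nut_face (a point): Outer face of the vise's fixed nut block (60 mm wide, top 100 mm above the desk), on the screw's axis, at x = -105 mm in the vise's frame. On the robot's side of it there are only the 14 mm thick screw and the crank.
- jaw: The vise's sliding jaw, steel, 22 mm thick, 100 mm wide, from 52 to 105 mm above the desk. Origin: on its clamping face (towards the board), mid-width, 50 mm above the desk; axes as the vise's. It slides along the vise's +x, 12 mm per turn of the crank; at crank angle 0 its face is at x = -50 mm in the vise's frame.
- crank (a joint): Crank angle, rad; grows clockwise seen from the robot, closing the jaw; starts at 0 to 3. At 0 the knob is straight above the screw's axis, at pi/2 on the vise's -y side, at pi below. Turning takes about 2 N at the knob; at about 6.3 (+-0.2) the board meets the fixed jaw and the crank goes stiff: push firmly on there (5 to 10 N at the knob). Self-locking: it stays where left.
- crank_knob (a point): Middle of the crank's black knob: a freely revolving cylinder, 16 mm thick, 40 mm long, its axis parallel to the vise's x, sticking out towards the robot; the crank arm's face is 22 mm behind this point. It circles the screw's axis at a radius of 38 mm; at crank angle 0 it is at x = -184 mm in the vise's frame, moving 1.91 mm along +x per rad. The point turns with the crank.
- board: Loose plain plywood board, 80 (x) x 110 (y) x 18 (z) mm, about 110 g, lying on the vise's seat between the jaws, long side along the jaws, top 111 mm above the desk (6 mm above the jaws). Origin: centre of its underside. Until clamped it has 1 to 4 mm of play to the fixed jaw; it may lie up to 10 mm to either side.
- board_top (a point): Centre of the board's top face; axes as the board's, z up.
- frame: The face frame: plywood, 80 (x) x 110 (y) x 10 (z) mm like the board, 70 to 140 g, with two long open windows (18 x 78 mm) side by side and an upright dark wood handle along its middle: 16 mm thick (x), 70 mm long (y), 10 to 46 mm above the underside. Origin: centre of its underside. Lies flat on the desk on the right (-y); it and the panel may be in either of two places.
- panel: Look-alike, to be left alone: a cover panel of the same outline and handle, but solid, with no windows. Origin: centre of its underside.
- storage_box: Obstacle: loose pale storage box with a blue lid, 160 (x) x 82 (y) x 90 (z) mm, between the frames and the vise. Origin: centre of its underside.
- books: Obstacle: pile of books, 130 (x) x 80 (y) x 58 (z) mm, between the frames and the vise. Origin: centre of the underside.
- screwdriver: Bystander: screwdriver lying on the left of the desk.
- tape: Bystander: roll of clear tape, 90 mm across, 24 mm high, on the left.
- clip: Bystander: small black rubber corner clip, about 40 mm, on the left.
Not all that is in view belongs to the job. Leave any orange or purple look-alike of the frame alone. Leave any black look-alike of the board alone.

How it is judged:
On the way, in this order (a step that is already met when the one before it is completed fails the run):
1. the board is clamped: the sliding jaw presses on it with more than 8 N (contact force between jaw and board above 8 N), for 0.3 s.
2. the crank is let go, the board still clamped, and the frame is lifted clear of the desk in the gripper (contact force between jaw and board above 5 N and height (world z) of frame above 0.05 m and contact force between the fingers and frame above 1 N), for 0.2 s.
At the end, for the whole second after the job is handed in: Jaw presses the board with over 5 N, board flat on its seat; frame held by the fingers alone, at rest, underside 3 to 22 mm above the board, centred within 7 mm, turned (either way round) and tilted less than 0.08 rad; every bystander within 20 mm of its start (contact force between jaw and board above 5 N and z of frame in the frame of board_top between 0.003 and 0.022 m and horizontal distance between frame and board_top below 0.007 m and angle between the x axis of frame and the x axis of board, either way round below 0.08 rad and angle between frame's own z axis and vertical below 0.08 rad and angle between board's own z axis and vertical below 0.05 rad and z of board in the frame of vise between 0.089 and 0.097 m and contact force between the fingers and frame above 1 N and contact force between frame and board below 0.1 N and contact force between frame and vise below 0.1 N and linear speed of each of frame, board below 0.01 m/s and angular speed of frame below 0.1 rad/s and distance of each of panel, storage_box, books, screwdriver, tape, clip from where it was at the start of the episode below 0.02 m); the arm keeps its last pose, push and grip.
It fails at once if the frame touches the board or the vise (contact force between frame and board above 0.3 N or contact force between frame and vise above 0.3 N).
It fails at once if a bystander is disturbed (moved more than 20 mm) (distance of any of panel, storage_box, books, screwdriver, tape, clip from where it was at the start of the episode above 0.02 m).
It also fails if it takes over 72 s, if anything falls off the work surface, if the arm or the gripper's body presses on something with over 40 N, if the wrist force passes 120 N, or if a joint passes its speed limit or range.

## Working session

There is one attempt and no reset: what is moved stays moved. The work goes in short steps, Python scripts to look and compute and a tool call to move; the robot and the scene stay as the last step left them, time stands still between calls to the robot, and variables do not carry over. Pictures are saved under pics/ and viewed, at most 10 in all, crops included, and the job is handed in when it is done.

Besides the shell and the picture viewer there is one more tool, called after "Emit:" as name(argument=value, ...) on one line, values as JSON. step_arm: Moves the arm, as the interface text tells. Its arguments: {"type":"object","properties":{"increments":{"type":"array"},"squeeze":{"type":"number"}},"required":["increments"]}

```bash
mkdir -p pics
cat > h.py <<'E'
import numpy as np, cv2
from station import env, get_image
def ray(im,u,v):
    K=np.array([[im['fx'],0,im['cx']],[0,im['fy'],im['cy']],[0,0,1.]])
    p=cv2.undistortPoints(np.array([[[u,v]]],float),K,np.array(im['dist'],float))[0,0]
    V=np.array(im['view']);R=V[:3,:3];t=V[:3,3]
    return -R.T@t, R.T@np.array([p[0],p[1],1.])
def onz(im,u,v,z):
    o,d=ray(im,u,v); return o+d*(z-o[2])/d[2]
def proj(im,P):
    K=np.array([[im['fx'],0,im['cx']],[0,im['fy'],im['cy']],[0,0,1.]])
    V=np.array(im['view']);r,_=cv2.Rodrigues(V[:3,:3])
    return cv2.projectPoints(np.atleast_2d(P).astype(float),r,V[:3,3],K,np.array(im['dist'],float))[0][:,0]
def tri(a,pa,b,pb):
    o1,d1=ray(a,*pa);o2,d2=ray(b,*pb)
    s=np.linalg.lstsq(np.c_[d1,-d2],o2-o1,rcond=None)[0]
    A=o1+s[0]*d1;B=o2+s[1]*d2
    return (A+B)/2,np.linalg.norm(A-B)
def snap(n,f):
    im=get_image(n);cv2.imwrite('pics/'+f,im['pixels'][:,:,::-1]);return im
E
python3 - <<'E'
from h import *
import pickle
for n in('top','side'):
    im=snap(n,n+'0.png');pickle.dump(im,open(n+'0.pkl','wb'))
    V=np.array(im['view']);print(n,(-V[:3,:3].T@V[:3,3]).round(3),V[:3,:3].round(2).tolist(),im['fx'])
s=env.sense();print(s['time_s'],s['ee_pos'],np.round(s['tool_rot'],3),s['gripper_width'])
E
```

```text
top [ 0.433 -0.026  1.133] [[-0.03, -1.0, -0.0], [-1.0, 0.03, -0.07], [0.07, -0.0, -1.0]] 384.0475009802833
side [-0.004  0.672  1.187] [[-0.83, -0.56, -0.0], [-0.44, 0.64, -0.63], [0.36, -0.52, -0.78]] 441.6421065713222
0.1 [ 0.16433757 -0.62834763  0.24753297] [[ 0.967  0.253 -0.   ]
 [ 0.253 -0.967  0.001]
 [-0.    -0.001 -1.   ]] 1.0014386972440157
```

View pics/top0.png

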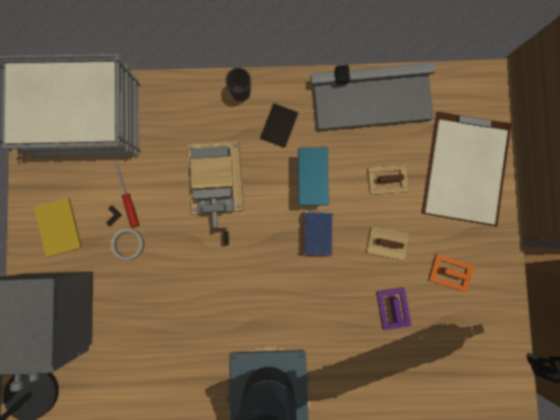

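View pics/side0.png

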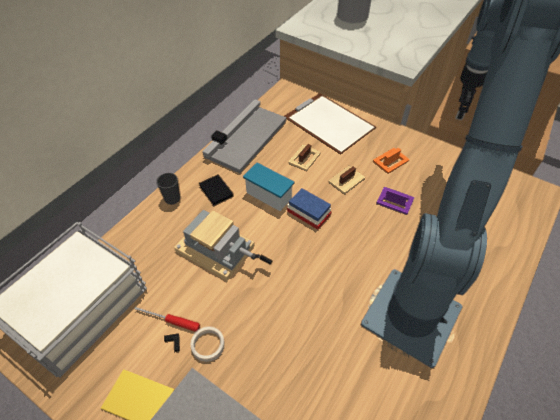

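The top view shows the vise at about (215,185) with the knob at (225,237), and the box and books at (314,176) and (318,234). The frame candidates are at (388,180) and (388,243), with orange and purple decoys on the right. I'll zoom in next.

Run:
```python
from h import *
import pickle
t=pickle.load(open('top0.pkl','rb'));s=pickle.load(open('side0.pkl','rb'))
def c(im,x,y,w,h,W,H):return cv2.resize(im['pixels'][y:y+h,x:x+w,::-1],(W,H),interpolation=cv2.INTER_CUBIC)
A=np.hstack([c(t,180,138,70,112,375,600),np.vstack([c(t,360,160,60,106,170,300),c(t,360,160,60,106,170,300)*0]),])
A[300:600,375:545]=cv2.resize(c(s,285,135,85,60,170,120),(170,300))
cv2.imwrite('pics/z1.png',A)
B=c(s,170,200,110,80,800,582);cv2.imwrite('pics/z2.png',B)
# which has windows: 
for (u,v) in [(388,180),(388,243)]:
    print(onz(t,u,v,0.03).round(3))
print('vise',onz(t,212,172,.111).round(3),'knob',onz(t,225,237,.08).round(3))
```

```text
[ 0.588 -0.361  0.03 ]
[ 0.407 -0.352  0.03 ]
vise [0.611 0.134 0.111] knob [0.436 0.106 0.08 ]
```

View pics/z1.png

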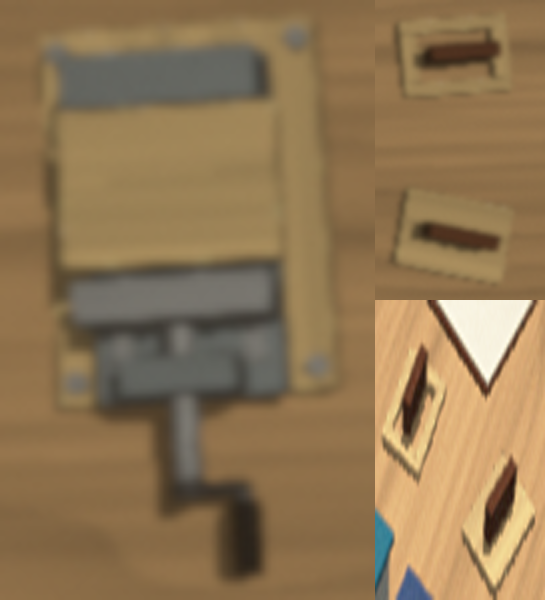

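View pics/z2.png

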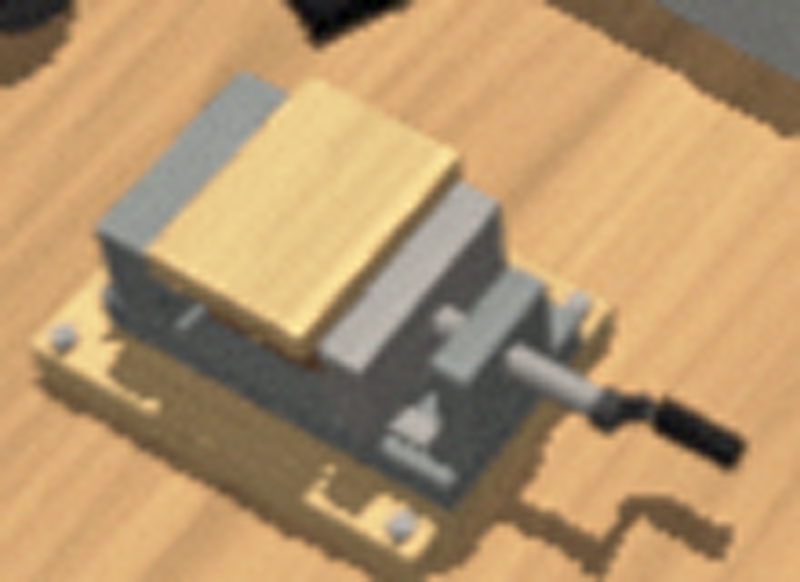

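Run:
```python
from h import *
import pickle
t=pickle.load(open('top0.pkl','rb'));s=pickle.load(open('side0.pkl','rb'))
T=lambda x,y:(180+x/5.357-.4,138+y/5.357-.4)
S=lambda x,y:(170+x/7.27-.4,200+y/7.27-.4)
F=lambda p,z:onz(t,*T(*p),z)
def pr(n,P):print(n,(1000*np.array(P)).round(1))
a,b=F((60,106),.105),F((258,98),.105);pr('fixjaw edge',[a,b]);d=a-b;print('yaw',np.degrees(np.arctan2(-d[0],d[1])))
a,b=F((72,281),.105),F((274,267),.105);pr('slide edge',[a,b]);d=a-b;print('yaw',np.degrees(np.arctan2(-d[0],d[1])))
c=[F(p,.111) for p in((58,110),(274,100),(281,256),(64,268))];pr('board',c);pr('bc',np.mean(c,0))
pr('mount',[F(p,.025) for p in((42,38),(312,22),(338,385),(60,408))])
pr('screw',[F((184,400),.08),F((187,480),.08)])
for n,p,q in(('mid',(241,537),(698,434)),('end',(240,578),(733,455)),('arm',(245,493),(655,415))):
    print(n,[ (1000*np.array(x)).round(1) for x in tri(t,T(*p),s,S(*q))])
# side view board corners
pr('board side',[onz(s,*S(*p),.111) for p in((150,250),(315,78),(460,155),(303,335))])
# frame
Fr=lambda x,y:(360+x*60/170-.4,160+y*106/300-.4)
c=[onz(t,*Fr(*p),.01) for p in((24,22),(132,14),(137,90),(30,97))];pr('frame',c);pr('fc',np.mean(c,0))
pr('handle top',[onz(t,*Fr(*p),.046) for p in((50,54),(125,48))])
for n,p,z in(('box',[(299,149),(327,148),(328,204),(300,206)],.09),('books',[(305,213),(332,214),(331,255),(303,254)],.058)):
    pr(n,[onz(t,*q,z) for q in p])
```

```text
fixjaw edge [[653.6 191.7 105. ]
 [655.   91.8 105. ]]
yaw 0.8288630605648916
slide edge [[564.5 186.9 105. ]
 [568.8  85.4 105. ]]
yaw 2.4418900396145915
board [[650.3 191.5 111. ]
 [652.5  83.1 111. ]
 [573.4  81.1 111. ]
 [570.3 189.5 111. ]]
bc [611.6 136.3 111. ]
mount [[708.5 218.   25. ]
 [713.5  70.7  25. ]
 [514.3  60.8  25. ]
 [506.  210.8  25. ]]
screw [[504.7 135.5  80. ]
 [463.7 134.6  80. ]]
mid [array([432.7, 110.1,  54.3]), np.float64(3.0)]
end [array([412.6, 111.2,  57.6]), np.float64(0.4)]
arm [array([455.9, 108.6,  46.4]), np.float64(2.8)]
board side [[646.4 191.4 111. ]
 [648.2  84.1 111. ]
 [571.5  81.8 111. ]
 [567.8 188.6 111. ]]
frame [[ 629.6 -310.2   10. ]
 [ 634.7 -422.2   10. ]
 [ 555.1 -423.2   10. ]
 [ 551.  -312.9   10. ]]
fc [ 592.6 -367.1   10. ]
handle top [[ 590.  -325.7   46. ]
 [ 593.9 -400.8   46. ]]
box [[ 672.  -102.8   90. ]
 [ 672.6 -179.8   90. ]
 [ 518.1 -176.8   90. ]
 [ 514.7 -100.5   90. ]]
books [[ 497.2 -116.1   58. ]
 [ 492.3 -191.6   58. ]
 [ 378.4 -184.3   58. ]
 [ 383.2 -106.7   58. ]]
```

The upper windowed piece is the frame, at about (593,-367) mm with its handle roughly along y. The crank angle is about 2.4 rad, with the knob at (432,110,54) mm. The vise origin is about (611,139) mm at a yaw of 2°. Moving to the knob now.

Emit:
step_arm(increments=[[[1,305,-156,0,0,0,6],[1,305,-156,0,0,0,12.65],[1,305,-156,0,0,0,12.65],[1,305,-156,0,0,0,12.65],[1,305,-156,0,0,0,12.65],[1,305,-156,0,0,0,12.65],[1,305,-156,0,0,0,12.65],[1,410,-438,0,0,0,12.65],[1,410,-438,0,0,0,12.65],[1,410,-438,0,0,0,12.65],[1,410,-438,0,0,0,12.65],[1,410,-438,0,0,0,12.65]]], squeeze=40)

```text
time_s: 1.3
ee_pos: [0.4448, -0.15, 0.2482]
tool_rot: [[0.999, 0.035, -0.0], [0.035, -0.999, -0.0], [-0.0, 0.0, -1.0]]
wrist_force: [1.7, 0.5, 0.3]
gripper_width: 1.007
grasp_force: 0.0
```

Emit:
step_arm(increments=[[[1,-8,-260,0,0,0,0],[1,-8,-260,0,0,0,0],[1,-8,-260,0,0,0,0],[1,-8,-260,0,0,0,0],[1,-8,-260,0,0,0,0],[1,-8,-260,0,0,0,0],[1,-8,-260,60,0,0,0],[1,-8,-260,98,0,0,0],[1,-8,-260,98,0,0,0],[1,-8,-260,98,0,0,0]]])

```text
time_s: 2.3
ee_pos: [0.4278, 0.1072, 0.1506]
tool_rot: [[0.999, 0.035, -0.002], [0.035, -0.999, -0.001], [-0.002, 0.0, -1.0]]
wrist_force: [-0.2, -0.3, 1.3]
gripper_width: 1.005
grasp_force: 0.0
```

Run:
```python
from h import *
a=snap('side','s1.png')
im=a['pixels'][190:290,180:320,::-1];cv2.imwrite('pics/s1z.png',cv2.resize(im,(800,571),interpolation=cv2.INTER_CUBIC))
s=env.sense();print(s['ee_pos'],s['joint_positions'])
```

```text
[0.42901589 0.10754937 0.15177203] [-0.06507607  0.36026875 -0.33214254  2.13166085  0.18543003  0.67483406
 -2.05883681]
```

View pics/s1z.png

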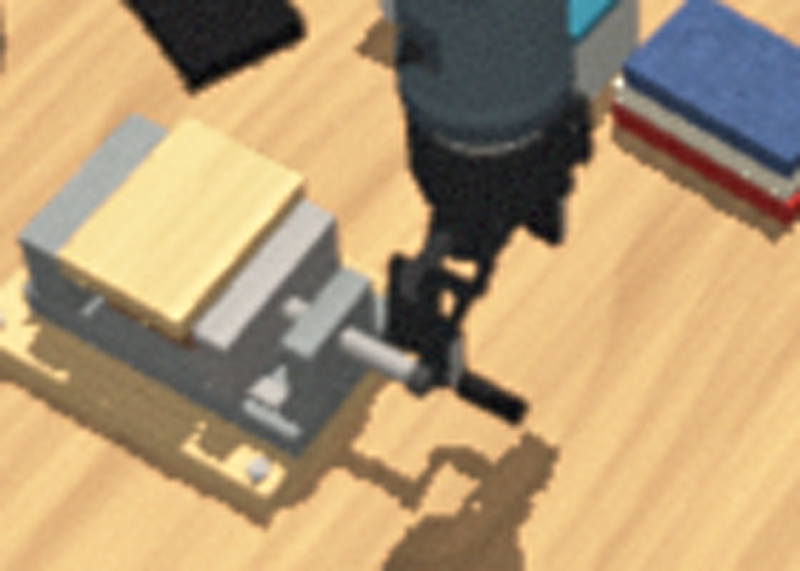

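Emit:
step_arm(increments=[[[1,-2,-1,40,0,0,0],[1,-2,-1,70,0,0,0],[1,-2,-1,85,0,0,0],[1,-2,-1,97,0,0,0],[1,-2,-1,97,0,0,0],[1,-2,-1,97,0,0,0]]])

```text
time_s: 2.95
ee_pos: [0.4273, 0.1087, 0.0546]
tool_rot: [[0.999, 0.035, 0.002], [0.035, -0.999, 0.0], [0.002, -0.0, -1.0]]
wrist_force: [0.4, -0.6, 0.7]
gripper_width: 1.002
grasp_force: 0.0
```

Emit:
step_arm(increments=[[[-1,0,0,0,0,0,0],[-1,0,0,0,0,0,0],[-1,0,0,0,0,0,0],[-1,0,0,0,0,0,0],[-1,0,0,0,0,0,0],[-1,0,0,0,0,0,0],[-1,0,0,0,0,0,0],[-1,0,0,0,0,0,0],[-1,0,0,0,0,0,0],[-1,0,0,0,0,0,0]]], squeeze=40)

```text
time_s: 3.95
ee_pos: [0.4261, 0.1084, 0.0533]
tool_rot: [[0.999, 0.035, 0.0], [0.035, -0.999, -0.0], [0.0, 0.0, -1.0]]
wrist_force: [0.3, -1.4, 0.5]
gripper_width: 0.173
grasp_force: 39.1
```

Run:
```python
from h import *
a=snap('side','s2.png')
im=a['pixels'][190:290,180:320,::-1];cv2.imwrite('pics/s2z.png',cv2.resize(im,(800,571),interpolation=cv2.INTER_CUBIC))
```

```text
(no output)
```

View pics/s2z.png

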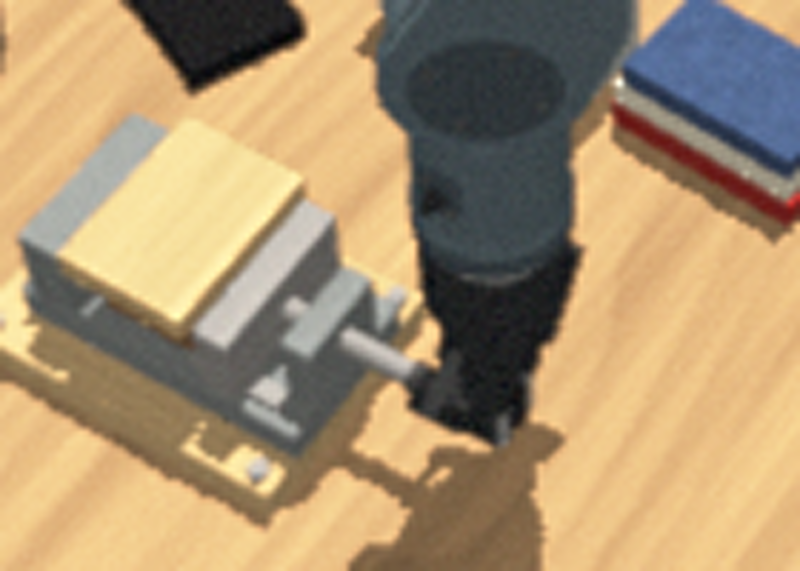

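The gripper has the knob (opening 0.17, in the picture around (470,390)). Starting to crank.

Emit:
step_arm(increments=[[[-1,0.2,-3.0,2.3,0,0,0],[-1,0.4,-6.3,4.2,0,0,0],[-1,0.6,-9.8,5.8,0,0,0],[-1,0.8,-13.3,7.1,0,0,0],[-1,1.0,-17.0,8.0,0,0,0],[-1,1.1,-20.8,8.6,0,0,0]]])

```text
time_s: 4.6
ee_pos: [0.4266, 0.13, 0.045]
tool_rot: [[0.999, 0.036, 0.0], [0.036, -0.999, 0.0], [0.0, -0.0, -1.0]]
wrist_force: [-1.6, -1.2, 13.7]
gripper_width: 0.17
grasp_force: 40.4
```

Emit:
step_arm(increments=[[[-1,0.2,-3.8,-1.5,0,0,0],[-1,0.4,-7.6,-2.1,0,0,0],[-1,0.6,-11.3,-2.7,0,0,0],[-1,0.8,-15.0,-3.6,0,0,0],[-1,1.0,-18.6,-5.0,0,0,0],[-1,1.1,-22.0,-6.7,0,0,0]]])

```text
time_s: 5.2
ee_pos: [0.4265, 0.1514, 0.0514]
tool_rot: [[0.999, 0.035, -0.0], [0.035, -0.999, -0.0], [-0.0, 0.0, -1.0]]
wrist_force: [0.2, -2.7, 0.8]
gripper_width: 0.168
grasp_force: 39.6
```

Emit:
step_arm(increments=[[[-1,0.2,-3.2,-2.0,0,0,0],[-1,0.4,-6.2,-4.3,0,0,0],[-1,0.6,-9,-6.9,0,0,0],[-1,0.8,-11.4,-9.8,0,0,0],[-1,1.0,-13.6,-12.9,0,0,0],[-1,1.1,-15.5,-16.2,0,0,0],[-1,1.3,-17,-19.7,0,0,0]]])

```text
time_s: 5.9
ee_pos: [0.4272, 0.1675, 0.0712]
tool_rot: [[0.999, 0.034, -0.001], [0.034, -0.999, -0.001], [-0.001, 0.001, -1.0]]
wrist_force: [-0.9, -6.4, -0.0]
gripper_width: 0.17
grasp_force: 39.6
```

Emit:
step_arm(increments=[[[-1,0.3,-0.6,-5.4,0,0,0],[-1,0.6,-1.4,-11.1,0,0,0],[-1,0.9,-1.3,-16.8,0,0,0],[-1,1.1,-0.4,-22.4,0,0,0],[-1,1.4,1.3,-27.8,0,0,0],[-1,1.7,3.9,-32.9,0,0,0],[-1,2.0,7.2,-37.6,0,0,0]]])

```text
time_s: 6.6
ee_pos: [0.4295, 0.1606, 0.1088]
tool_rot: [[0.999, 0.035, -0.0], [0.035, -0.999, -0.001], [-0.0, 0.001, -1.0]]
wrist_force: [1.5, -5.3, -8.3]
gripper_width: 0.165
grasp_force: 39.0
```

Emit:
step_arm(increments=[[[-1,0.3,5.0,-3.1,0,0,0],[-1,0.6,9.4,-6.6,0,0,0],[-1,0.9,14.4,-9.4,0,0,0],[-1,1.1,19.8,-11.4,0,0,0],[-1,1.4,25.3,-12.5,0,0,0],[-1,1.4,25.3,-12.5,0,0,0]]])

```text
time_s: 7.2
ee_pos: [0.4321, 0.1353, 0.1215]
tool_rot: [[0.999, 0.034, 0.0], [0.034, -0.999, -0.0], [0.0, 0.0, -1.0]]
wrist_force: [-3.4, -0.4, 1.9]
gripper_width: 0.172
grasp_force: 40.1
```

Emit:
step_arm(increments=[[[-1,0.1,2,-0.2,0,0,0],[-1,0.2,4,-0.2,0,0,0],[-1,0.2,4,-0.2,0,0,0]]])

```text
time_s: 7.5
ee_pos: [0.4323, 0.1321, 0.1216]
tool_rot: [[0.999, 0.035, 0.0], [0.035, -0.999, 0.0], [0.0, -0.0, -1.0]]
wrist_force: [-4.1, 0.7, 4.7]
gripper_width: 0.172
grasp_force: 40.3
```

Emit:
step_arm(increments=[[[-1,0.1,2,-0.6,0,0,0],[-1,0.2,4,-0.6,0,0,0],[-1,0.3,6,-0.4,0,0,0],[-1,0.3,6,-0.4,0,0,0]]])

```text
time_s: 7.9
ee_pos: [0.4327, 0.1263, 0.1214]
tool_rot: [[0.999, 0.035, -0.0], [0.035, -0.999, 0.001], [-0.0, -0.001, -1.0]]
wrist_force: [-1.2, 4.4, -7.0]
gripper_width: 0.169
grasp_force: 39.3
```

Emit:
step_arm(increments=[[[-1,0.1,1.5,1.0,0,0,0],[-1,0.1,3,1.3,0,0,0],[-1,0.1,3,1.3,0,0,0],[-1,0.1,3,1.3,0,0,0]]])

```text
time_s: 8.3
ee_pos: [0.4329, 0.1236, 0.1206]
tool_rot: [[0.999, 0.036, -0.0], [0.036, -0.999, 0.001], [-0.0, -0.001, -1.0]]
wrist_force: [-3.7, 3.9, 0.2]
gripper_width: 0.168
grasp_force: 39.9
```

Emit:
step_arm(increments=[[[-1,0.1,2,0.6,0,0,0],[-1,0.2,4,1.3,0,0,0],[-1,0.2,4,1.3,0,0,0],[-1,0.2,4,1.3,0,0,0]]])

```text
time_s: 8.7
ee_pos: [0.4331, 0.1201, 0.1194]
tool_rot: [[0.999, 0.036, -0.0], [0.036, -0.999, 0.001], [-0.0, -0.001, -1.0]]
wrist_force: [-5.2, 5.8, 2.7]
gripper_width: 0.166
grasp_force: 40.2
```

Emit:
step_arm(increments=[[[-1,0,2,0.8,0,0,0],[-1,0,4,1.8,0,0,0],[-1,0,4,1.8,0,0,0],[-1,0,4,1.8,0,0,0],[-1,0,4,1.8,0,0,0]]])

```text
time_s: 9.2
ee_pos: [0.4333, 0.1165, 0.1178]
tool_rot: [[0.999, 0.036, 0.0], [0.036, -0.999, 0.001], [0.0, -0.001, -1.0]]
wrist_force: [-5.4, 6.6, 4.4]
gripper_width: 0.171
grasp_force: 40.5
```

Emit:
step_arm(increments=[[[-1,0,2,1.0,0,0,0],[-1,0,4,2.2,0,0,0],[-1,0,5,2.9,0,0,0],[-1,0,5,2.9,0,0,0],[-1,0,5,2.9,0,0,0],[-1,0,5,2.9,0,0,0]]])

```text
time_s: 9.8
ee_pos: [0.4335, 0.1119, 0.1152]
tool_rot: [[0.999, 0.037, 0.0], [0.037, -0.999, 0.002], [0.0, -0.002, -1.0]]
wrist_force: [-6.1, 7.8, 8.2]
gripper_width: 0.167
grasp_force: 40.9
```

Run:
```python
from h import *
a=snap('side','s3.png');b=snap('top','t3.png')
im=a['pixels'][200:260,180:270,::-1];im2=b['pixels'][138:228,180:250,::-1]
cv2.imwrite('pics/s3z.png',np.hstack([cv2.resize(im,(450,300),interpolation=cv2.INTER_CUBIC),cv2.resize(im2,(233,300),interpolation=cv2.INTER_CUBIC)]))
```

```text
(no output)
```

View pics/s3z.png

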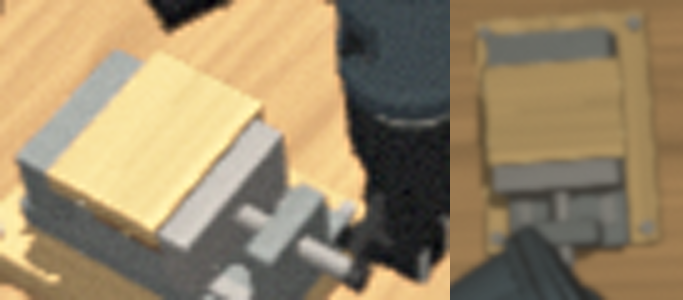

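The jaw is tight on the board and the push at the knob is about 11 N, so I'm letting go and rising.

Emit:
step_arm(increments=[[[1,0,0,0,0,0,0],[1,0,0,0,0,0,0],[1,0,0,0,0,0,0],[1,0,0,0,0,0,0],[1,0,0,0,0,0,0],[1,0,0,0,0,0,0],[1,0,0,0,0,0,0],[1,0,0,-30,0,0,0],[1,0,0,-70,0,0,0],[1,0,0,-120,0,0,0],[1,0,0,-150,0,0,0]]])

```text
time_s: 11.0
ee_pos: [0.4346, 0.1104, 0.2678]
tool_rot: [[0.999, 0.035, 0.004], [0.035, -0.999, 0.001], [0.004, -0.001, -1.0]]
wrist_force: [0.8, -0.3, -0.4]
gripper_width: 1.001
grasp_force: 0.0
```

Emit:
step_arm(increments=[[[1,20,50,0,0,0,-8],[1,30,100,0,0,0,-16],[1,45,150,0,0,0,-24],[1,60,200,0,0,0,-32],[1,70,245,0,0,0,-40],[1,85,290,0,0,0,-48],[1,100,335,0,0,0,-56],[1,110,380,0,0,0,-64],[1,125,425,0,0,0,-72],[1,140,465,0,0,0,-80],[1,141,481,0,0,0,-88],[1,141,481,0,0,0,-90.4]]])

```text
time_s: 12.2
ee_pos: [0.59, -0.3724, 0.263]
tool_rot: [[-0.039, 0.999, -0.001], [0.999, 0.039, -0.002], [-0.002, -0.001, -1.0]]
wrist_force: [-0.3, -0.4, -0.4]
gripper_width: 1.001
grasp_force: 0.0
```

Run:
```python
from h import *
t=snap('top','t4.png');s=snap('side','s4.png')
print(env.sense()['ee_pos'],np.round(env.sense()['tool_rot'],3).tolist(),env.sense()['joint_positions'])
a=t['pixels'][140:270,340:430,::-1];b=s['pixels'][90:230,250:390,::-1]
cv2.imwrite('pics/z4.png',np.hstack([cv2.resize(a,(388,560),interpolation=cv2.INTER_CUBIC),cv2.resize(b,(560,560),interpolation=cv2.INTER_CUBIC)[:,:400]]))
```

```text
[ 0.59091695 -0.36682995  0.26356563] [[-0.04, 0.999, -0.001], [0.999, 0.04, 0.001], [0.001, -0.001, -1.0]] [ 0.72143454  0.63408841 -0.37101846  1.36696702  0.23361537  1.18463186
  0.36835266]
```

View pics/z4.png

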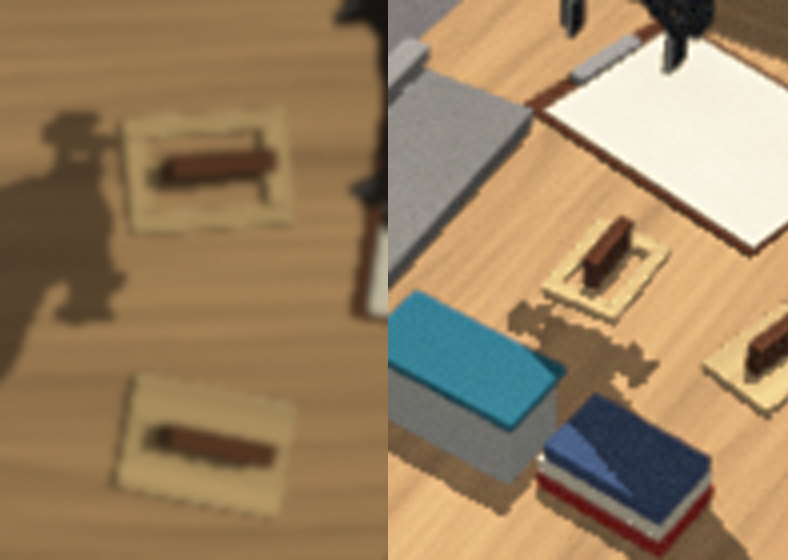

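Emit:
step_arm(increments=[[[1,0,1.5,50,0,0,0],[1,0,1.5,100,0,0,0],[1,0,1.5,150,0,0,0],[1,0,1.5,190,0,0,0],[1,0,1.5,215,0,0,0],[1,0,1.5,230,0,0,0],[1,0,1.5,230,0,0,0],[1,0,1.5,230,0,0,0]]])

```text
time_s: 13.1
ee_pos: [0.5939, -0.3656, 0.0359]
tool_rot: [[-0.042, 0.999, 0.002], [0.999, 0.042, -0.001], [-0.001, 0.002, -1.0]]
wrist_force: [0.4, -0.1, 1.4]
gripper_width: 0.997
grasp_force: 0.0
```

Emit:
step_arm(increments=[[[-1,0,-1,1,0,0,0],[-1,0,-1,1,0,0,0],[-1,0,-1,1,0,0,0],[-1,0,-1,1,0,0,0],[-1,0,-1,1,0,0,0],[-1,0,-1,1,0,0,0],[-1,0,-1,1,0,0,0],[-1,0,-1,1,0,0,0],[-1,0,-1,1,0,0,0],[-1,0,-1,1,0,0,0]]], squeeze=50)

```text
time_s: 14.1
ee_pos: [0.5923, -0.3659, 0.0339]
tool_rot: [[-0.042, 0.999, 0.001], [0.999, 0.042, -0.0], [-0.0, 0.001, -1.0]]
wrist_force: [-0.4, 0.3, 5.4]
gripper_width: 0.184
grasp_force: 49.9
```

Emit:
step_arm(increments=[[[-1,0,0,-10,0,0,0],[-1,0,0,-30,0,0,0],[-1,0,0,-60,0,0,0],[-1,0,0,-90,0,0,0],[-1,0,0,-120,0,0,0],[-1,0,0,-150,0,0,0],[-1,0,0,-180,0,0,0],[-1,0,0,-205,0,0,0],[-1,0,0,-220,0,0,0],[-1,0,0,-220,0,0,0]]])

```text
time_s: 15.1
ee_pos: [0.5931, -0.3661, 0.2567]
tool_rot: [[-0.042, 0.999, 0.004], [0.999, 0.042, -0.002], [-0.002, 0.004, -1.0]]
wrist_force: [-0.1, 0.5, -0.7]
gripper_width: 0.18
grasp_force: 49.1
```

Run:
```python
from h import *
t=snap('top','t5.png');s=snap('side','s5.png')
st=env.sense();print(st['ee_pos'],np.round(st['tool_rot'],3).tolist(),st['grasp_force'],st['wrist_force'])
a=t['pixels'][140:240,175:265,::-1];b=s['pixels'][50:190,250:390,::-1];c=s['pixels'][200:270,170:270,::-1]
cv2.imwrite('pics/z5.png',np.hstack([cv2.resize(a,(400,444),interpolation=cv2.INTER_CUBIC),cv2.resize(c,(400,444),interpolation=cv2.INTER_CUBIC)]))
```

```text
[ 0.59144394 -0.36549429  0.25286701] [[-0.042, 0.999, -0.001], [0.999, 0.042, 0.0], [0.0, -0.001, -1.0]] 49.14175629615784 [ 0.11563374  0.4100934  -0.8149364 ]
```

View pics/z5.png

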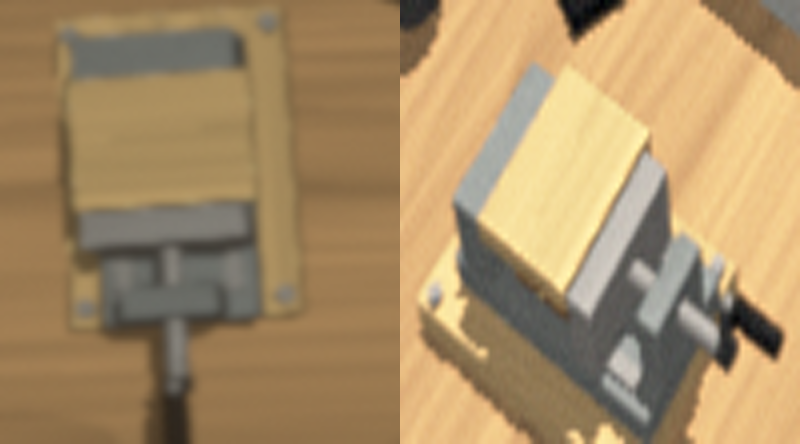

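Run:
```python
from h import *
t=get_image('top');s=get_image('side')
T=lambda x,y:(175+x/4.444-.4,140+y/4.444-.4)
S=lambda x,y:(170+x/4-.4,200+y/6.343-.4)
c=np.array([onz(t,*T(*p),.111) for p in((70,80),(248,68),(253,197),(76,208))]);d=np.array([onz(s,*S(*p),.111) for p in((80,215),(172,68),(250,135),(168,300))])
for q in(c,d):
    print((q*1000).round(1)[:,:2].tolist(),(q.mean(0)*1000).round(1))
    e=(q[0]+q[3]-q[1]-q[2]);f=q[0]+q[1]-q[2]-q[3];print(np.degrees(np.arctan2(-e[0],e[1])),np.degrees(np.arctan2(f[1],f[0])),np.linalg.norm(e)/2,np.linalg.norm(f)/2)
```

```text
[[651.7, 191.7], [656.2, 83.9], [577.4, 82.5], [573.6, 189.1]] [614.7 136.8 111. ]
2.215559585574373 1.4823026677765225 0.10726482183930793 0.07848441202282543
[[649.2, 191.1], [649.1, 84.6], [573.6, 83.0], [564.3, 191.3]] [609.  137.5 111. ]
2.454341619017873 0.5012572067212454 0.10751876394110538 0.08022713724617145
```

Emit:
step_arm(increments=[[[-1,20,2,0,0,0,0],[-1,60,5,0,0,0,0],[-1,105,9,0,0,0,0],[-1,150,13,0,0,0,0],[-1,195,17,0,0,0,0],[-1,240,21,0,0,0,0],[-1,285,25,0,0,0,0],[-1,330,28,0,0,0,0],[-1,375,32,0,0,0,0],[-1,420,36,0,0,0,0],[-1,460,40,0,0,0,0],[-1,485,42,0,0,0,0]]])

```text
time_s: 16.5
ee_pos: [0.6117, 0.1262, 0.2527]
tool_rot: [[-0.047, 0.999, -0.002], [0.999, 0.047, 0.002], [0.002, -0.002, -1.0]]
wrist_force: [0.6, -0.6, -1.6]
gripper_width: 0.177
grasp_force: 49.1
```

Emit:
step_arm(increments=[[[-1,10,1,0,0,0,0],[-1,16,1,0,0,0,0],[-1,16,1,0,0,0,0],[-1,16,1,15,0,0,0],[-1,16,1,35,0,0,0],[-1,16,1,50,0,0,0],[-1,16,1,60,0,0,0],[-1,16,1,60,0,0,0],[-1,16,1,60,0,0,0],[-1,16,1,60,0,0,0]]])

```text
time_s: 17.5
ee_pos: [0.6145, 0.1369, 0.1944]
tool_rot: [[-0.042, 0.999, 0.001], [0.999, 0.042, 0.0], [0.0, 0.002, -1.0]]
wrist_force: [-0.1, -0.1, -0.0]
gripper_width: 0.177
grasp_force: 49.1
```

Run:
```python
from h import *
s=snap('side','s6.png')
st=env.sense();print(st['ee_pos'],np.round(st['tool_rot'],3).tolist(),st['grasp_force'],st['wrist_force'])
cv2.imwrite('pics/z6.png',cv2.resize(s['pixels'][175:265,165:285,::-1],(800,600),interpolation=cv2.INTER_CUBIC))
```

```text
[0.61445357 0.13689672 0.19438554] [[-0.042, 0.999, 0.002], [0.999, 0.042, 0.0], [0.0, 0.002, -1.0]] 49.14254128932953 [ 0.37159675 -0.75649029 -0.3922864 ]
```

Emit:
step_arm(increments=[[[-1,0,0,12,0,0,0],[-1,0,0,24,0,0,0],[-1,0,0,32,0,0,0],[-1,0,0,38,0,0,0],[-1,0,0,38,0,0,0],[-1,0,0,38,0,0,0],[-1,0,0,38,0,0,0],[-1,0,0,38,0,0,0]]])

```text
time_s: 18.35
ee_pos: [0.6141, 0.1368, 0.1559]
tool_rot: [[-0.042, 0.999, 0.001], [0.999, 0.042, 0.0], [0.0, 0.001, -1.0]]
wrist_force: [0.4, 0.5, -0.4]
gripper_width: 0.179
grasp_force: 49.1
```

Run:
```python
from h import *
s=snap('side','s7.png')
st=env.sense();print(st['time_s'],st['ee_pos'],np.round(st['tool_rot'],3).tolist(),st['grasp_force'],st['wrist_force'])
cv2.imwrite('pics/z7.png',cv2.resize(s['pixels'][175:265,165:285,::-1],(800,600),interpolation=cv2.INTER_CUBIC))
```

```text
18.4 [0.61410807 0.1367464  0.15589966] [[-0.042, 0.999, 0.001], [0.999, 0.042, 0.0], [0.0, 0.001, -1.0]] 49.141870737075806 [ 0.09525496  1.00814113 -0.88604716]
```

View pics/z7.png

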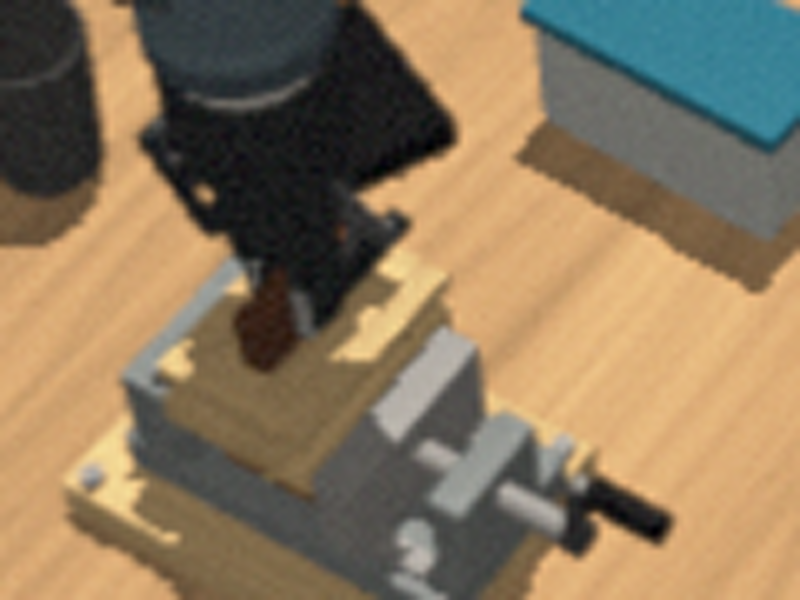

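The frame hovers directly over the board, its right top corner at crop (445,270) and its left one near (160,368). I'll compare its corners with the board's.

Run:
```python
from h import *
s=get_image('side')
S=lambda x,y:(165+x/6.667-.4,175+y/6.667-.4)
for p in((445,270),(160,368)):print((onz(s,*S(*p),.132)*1000).round(1))
im=s['pixels']
R=np.array([[.999,-.042],[.042,.999]])
for dx,dy in((-40,-55),(40,55),(-40,55),(40,-55)):
    P=R@[dx,dy]+[614.1,136.7];Q=np.array([613.5,137])+R@[dx,dy]
    print(dx,dy,'frame',P.round(1),[((proj(s,[P[0]/1e3,P[1]/1e3,z])[0]+.4-[165,175])*6.667).round() for z in(.132,.122)],'board',((proj(s,[Q[0]/1e3,Q[1]/1e3,.111])[0]+.4-[165,175])*6.667).round())
```

```text
[577.7  78.5 132. ]
[647.8 192.1 132. ]
-40 -55 frame [576.4  80.1] [array([445., 273.]), array([447., 287.])] board [450. 303.]
40 55 frame [651.8 193.3] [array([151., 366.]), array([155., 379.])] board [160. 394.]
-40 55 frame [571.8 190. ] [array([296., 445.]), array([299., 458.])] board [303. 473.]
40 -55 frame [656.4  83.4] [array([304., 201.]), array([307., 215.])] board [310. 231.]
```

Emit:
step_arm(increments=[[[-1,1,0,0,0,0,0.3],[-1,1.5,0,0,0,0,0.3],[-1,1.5,0,0,0,0,0.3],[-1,1.5,0,0,0,0,0.3],[-1,1.5,0,0,0,0,0.3],[-1,1.5,0,0,0,0,0.3],[-1,1.5,0,0,0,0,0.3],[-1,1.5,0,0,0,0,0.3]]])

```text
time_s: 19.25
ee_pos: [0.6138, 0.1382, 0.1555]
tool_rot: [[-0.037, 0.999, -0.0], [0.999, 0.037, -0.0], [-0.0, -0.0, -1.0]]
wrist_force: [-0.8, 0.1, 0.3]
gripper_width: 0.18
grasp_force: 49.1
```

Run:
```python
from h import *
print(env.sense()['ee_pos'],env.hand_in())
```

```text
the job is handed in; nothing more can be done
[0.61378155 0.13816499 0.1554761 ] None
```

I clamped the board, let the crank go, and handed the job in at about 19 s with the frame held still and level about 1 cm above the board, aligned to within a few millimetres by my camera measurements; the hand-in returned no verdict.

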